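# Fit the idler sleeve and hold the belt tensioner back

## Robot

A 6-joint arm with a two-finger parallel gripper is mounted at the origin on the work surface. World frame = base frame: x ahead of the robot, y to its left, z up, the work surface at z = 0. Lengths are in mm, angles in rad, forces in N, time in s.
With the tool pointing down it reaches from about 350 to 775 mm from the base axis. Payload 7.3 kg.
Tool frame: the origin (TCP) lies midway between the tips of the shut fingers; the grasp point (between the pads) lies 19 mm behind it (bot.hold_point_z is the distance from the TCP to the grasp point, in mm); z points along the fingers, y is the direction in which the jaws open and shut (so a half turn about z gives the same grasp; the last joint's range is limited). The gripper opens to 92 mm and grips with 3 to 60 N. Pads are 19 mm wide; open, the fingers measure 130 mm over their backs; the gripper's body (75 mm by 190 mm) begins 47 mm behind the grasp point.
Start: joints at [1.126, 0.342, 1.524, -0, 1.275, -0.146], TCP at [154.531, 501.762, 226.741] pointing down, gripper open.
Joint ranges: [-2.53, 2.53], [-0.77, 2.02], [0.04, 2.7], [-1, 4.14], [0.28, 2.66], [-3.11, 3.11]. Speed limits (rad/s): [2.57, 2.57, 3.14, 3.14, 3.14, 3.14].

## Interface

Orientations are given as [roll, pitch, yaw] about the fixed x, y, z axes, in that order (R = Rz(yaw) Ry(pitch) Rx(roll)).
In Python, from plant import bot gives the robot as it stands.
- The arm moves only by the tool servo_tool, never from a script. Its argument "series" is a list of rows, each a list of 5 numbers: the opening, from 0 (shut) to 1 (fully open), then the shift along the tool's x, y, z each as a share of 50 mm, from -1 to 1, then the turn about the tool's z as a share of 90 degrees, from -1 to 1. In form: [[gripper, tx, ty, tz, spin], ...]. A call has 1 to 20 rows; each row shifts and turns the commanded pose from where the row before left it, along the tool's axes as they then stand; what a row does not reach is not made up. A row lasts 1/8 s, in which the tool goes at most 62.5 mm and 10.7 degrees, less where a joint would pass 70% of its speed; a pose out of reach is approached as far as the arm can. A call with a number of a shift or a turn outside -1 to 1 is refused whole. A call with a gripper value outside its range is refused whole. The fingers move at their own pace and stop on an object; the grip force is fixed at half the most. Time passes only in rows, so rows that do not move let the fingers close. It gives the time, the measured TCP pose, the force and the opening at its end, in the units of the state.
- bot.get_obs(): the state, without advancing time (a new reading comes with each control period).
- bot.capture(name): name is "side" or "top" or "wrist"; returns the picture (420x560x3 uint8, red, green, blue); there is no depth.
- bot.camera_model(name): a dict with "mtx" (3x3 intrinsics, pixels), "world_from_camera" (4x4, takes a point from camera to world coordinates). Camera axes: x right, y up, looking along -z (the intrinsics and any distortion apply to the point x, -y, -z); pixel columns grow to the right and rows downward; lengths in mm; the calibration is good to about 2 mm. A picture is of the moment at which its call begins: read the wrist's pose just before it. camera_model takes no time and is no camera call; for the wrist camera it gives the pose at the moment of the call.
- bot.close_job(): hands the job in, once; it reports no verdict.
Trained networks look in the newest picture that a camera, given by its name, has taken for a name from the list of things; names that differ only in an ending like _2 or _b are one class to them, and where a whole thing is asked for, a point or a joint stands for the part that bears it (a point fixed in the world has none). Each returns a list of dicts, best first, with "p" (0 to 1); they miss things now and then, are a little off and sometimes report something else, mostly with a low value. They report only what shows in the picture. A call takes as long as a camera call. They do not tell look-alikes from the thing itself.
- bot.outline_of(camera, label): "mask" (420x560 bool, what is visible of it).
- bot.pinpoint(camera, label): "point" ([x, y, z] in mm, in the coordinates of the camera as it stood for that picture, good to about 4 mm: a listed point, or the origin of a listed thing).
The state is a dict: "time": time; "joint_positions": joint angles; "dq": joint speeds; "tau": joint torques, N m; "tool_pos": TCP position; "tcp_rot": TCP orientation; "contact_force": force on the tool from outside, world axes, zero at the start; "moment": the same for the moment, N m; "grip_width": finger opening in mm.
Only numpy, scipy, OpenCV 4.12 (cv2) and the standard library are available. Lean on these libraries where they do the work, as an engineer would, in place of code of your own. Each camera call takes 0.05 s, during which the arm holds its last target.

## Task

Get the opened belt drive ready for its new belt: of the two yellow sleeves on the bench, slide the one whose bore fits over the bare steel idler pin, right down to the deck, and let go of it; leave the other sleeve and the bench parts where they are. Then push the red sprung tensioner arm round past its ratchet click and on to its rubber stop, and finish still holding it there, because the ratchet alone does not keep it fully back.

Things in the scene. Friction and masses are not known exactly. Their poses are not given: they have to be found in the camera images.
- chassis: aluminium drive chassis, fixed, 260 (its x) x 300 (its y) x 45 mm high; origin at the centre of its underside, on the bench. Its flat top is the deck, 45 mm above the bench. On the deck also: a flywheel (70 mm across, spindle 22 mm high) at its x +75, y +105 mm, a transformer 36 mm high at x +92, y -115 mm, a rubber stop 22 mm high
- pin_foot (a point): foot of the upright steel idler pin, on the deck on the pin's axis. The pin is 12 mm in diameter and 34 mm high with a bevelled tip
- sleeve_wide_mid (a point): centre, half-way up, of the sleeve that fits: yellow plastic tube standing upright on the bench, 30 mm outside diameter, 40 mm high, through bore 15 mm; weighs 30 to 55 g
- sleeve_narrow_mid (a point): centre, half-way up, of the sleeve that does not fit: same yellow tube, 30 mm outside diameter, 40 mm high, but bore only 7 mm; stays where it stands
- pivot (a point): deck point on the upright pivot axis of the tensioner arm
- post (a point): point on the axis of the white upright idler post at the end of the red arm, 42 mm above the deck, 100 mm from the pivot axis. The post, 16 mm in diameter, stands from 18 to 60 mm above the deck, free all round, with a 28 mm steel flange at its foot (to 22 mm): push or pinch it here. The arm is a flat bar 14 mm wide, 8 to 18 mm above the deck, its tail 55 mm beyond the pivot
- tensioner (a joint): angle of the tensioner arm about its upright pivot, rad; 0 at rest, grows as it swings counter-clockwise seen from above; rubber stop at 0.75. A spring drives it back: 4 N at the post at rest, 8 N at the stop, plus a few N while the pawl is lifted (0.1 to 0.5). The pawl clicks behind the tail's tooth just past 0.5; if let go, the arm rests on it at about 0.5
- pawl (a joint): sprung brass pawl slider near the tail of the arm, m; 0 at rest, up to 0.014 while the tooth lifts it, snaps back to 0 at the click
- tube_mid (a point): bystander: small glass vacuum tube standing upright, 23 mm diameter, 60 mm high; the point is on its axis 30 mm above the bench
- capacitor_mid (a point): bystander: black capacitor can standing upright, 25 mm diameter, 45 mm high; the point is its centre
- screwdriver: bystander: screwdriver with orange handle lying on the bench; origin on the bench under its middle
Mind the look-alikes: they are no part of the job. What is shaped like the part that bears sleeve_wide_mid but green or orange is not meant.

How it is judged (in metres and radians):
On the way, in this order (a step that is already met when the one before it is completed fails the run):
1. the sleeve that fits is on the idler pin, down on the deck, and released, with the tensioner not yet swung past its click (horizontal distance between sleeve_wide_mid and pin_foot below 0.004 m and z of sleeve_wide_mid in the frame of pin_foot below 0.023 m and angle between sleeve_wide_mid's own z axis and vertical below 0.1 rad and contact force between the fingers and sleeve_wide below 0.1 N and value of joint tensioner below 0.4 rad), for 0.2 s.
2. the tensioner arm is pushed past its click, close to its stop (value of joint tensioner above 0.64 rad), for 0.2 s.
At the end, for the whole second after the job is handed in: Robot still pressing on the tensioner (over 1.5 N), arm beyond 0.64 rad (stop 0.75), pawl snapped home; the 15 mm bore sleeve upright on the idler pin, within 4 mm of its axis and 3 mm of the deck, free of the fingers; the other sleeve within 30 mm of its place (value of joint tensioner above 0.64 rad and value of joint pawl below 0.003 m and contact force between any of the fingers, the arm and tensioner above 1.5 N and horizontal distance between sleeve_wide_mid and pin_foot below 0.004 m and z of sleeve_wide_mid in the frame of pin_foot below 0.023 m and angle between sleeve_wide_mid's own z axis and vertical below 0.1 rad and contact force between the fingers and sleeve_wide below 0.1 N and distance of sleeve_narrow_mid from where it was at the start of the episode below 0.03 m); the arm keeps its last pose, push and grip.
It fails at once if a bystander (tube, capacitor can, screwdriver) is shoved more than 30 mm or the tube or can is knocked over (distance of any of tube_mid, capacitor_mid, screwdriver from where it was at the start of the episode above 0.03 m or angle between any of tube_mid, capacitor_mid's own z axis and vertical above 0.5 rad).
It fails at once if the sleeve that does not fit is moved more than 30 mm (distance of sleeve_narrow_mid from where it was at the start of the episode above 0.03 m).
It also fails if it takes over 45 s, if anything falls off the work surface, if the arm or the gripper's body presses on something with over 40 N, if the wrist force passes 120 N, or if a joint passes its speed limit or range.

## Working session

There is one attempt and no reset: what is moved stays moved. The work goes in short steps, Python scripts to look and compute and a tool call to move; the robot and the scene stay as the last step left them, time stands still between calls to the robot, and variables do not carry over. Pictures are saved under pics/ and viewed, and the job is handed in when it is done.

Besides the shell and the picture viewer there is one more tool, called after "Request:" by a JSON object that holds its "op" and its "data". servo_tool: Moves the arm, as the interface text tells. Shift numbers are shares of 50 mm and turn numbers shares of 90 degrees, none past 1 either way. Its arguments: {"type":"object","properties":{"series":{"type":"array"}},"required":["series"]}

```bash
ls; mkdir -p pics; cat > h.py <<'E'
import numpy as np, cv2
from plant import bot
def snap(c,name):
    im=bot.capture(c); cv2.imwrite(f'pics/{name}.png',cv2.cvtColor(im,cv2.COLOR_RGB2BGR)); return im
def world(c,p,m=None):
    m=m or bot.camera_model(c); return (np.array(m['world_from_camera'])@np.r_[p,1])[:3]
def ray(c,u,v,z,m=None):
    m=m or bot.camera_model(c); T=np.array(m['world_from_camera']);K=np.array(m['mtx'])
    d=np.linalg.inv(K)@[u,v,1]; d=T[:3,:3]@[d[0],-d[1],-d[2]]; o=T[:3,3]
    return o+d*(z-o[2])/d[2]
def proj(c,P,m=None):
    m=m or bot.camera_model(c); T=np.linalg.inv(np.array(m['world_from_camera']));K=np.array(m['mtx'])
    q=T@np.r_[P,1]; q=K@[q[0],-q[1],-q[2]]; return q[:2]/q[2]
E
python3 - <<'E'
from h import *
o=bot.get_obs(); print({k:np.round(v,3) for k,v in o.items()})
for c in ['top','side','wrist']:
    snap(c,c+'0')
    m=bot.camera_model(c); print(c,m.keys(),np.round(m['mtx'],1).tolist(),np.round(m['world_from_camera'],3).tolist())
    if c=='wrist': continue
    for l in ['chassis','pin_foot','sleeve_wide_mid','sleeve_narrow_mid','pivot','post','tube_mid','capacitor_mid','screwdriver']:
        r=bot.pinpoint(c,l)
        print(c,l,[(round(x['p'],2),np.round(world(c,x['point'],m)).tolist(),np.round(proj(c,world(c,x['point'],m),m)).tolist()) for x in r[:3]])
E
```

```text
pics
{'time': np.float64(0.0), 'joint_positions': array([ 1.126,  0.343,  1.525, -0.   ,  1.275, -0.146]), 'dq': array([-0.001,  0.001, -0.   , -0.   , -0.003, -0.001]), 'tau': array([  0.   , -43.125, -24.421,   0.072,   0.056,  -0.   ]), 'tool_pos': array([154.339, 501.369, 226.031]), 'tcp_rot': array([-3.14 , -0.   ,  2.843]), 'contact_force': array([-0.261, -0.299,  0.161]), 'moment': array([-0.026,  0.001,  0.023]), 'grip_width': np.float64(91.862)}
top dict_keys(['mtx', 'world_from_camera']) [[542.0, 0.0, 286.2], [0.0, 542.0, 203.1], [0.0, 0.0, 1.0]] [[-0.009, 0.996, -0.085, 442.185], [-1.0, -0.011, -0.023, 1.779], [-0.024, 0.085, 0.996, 1586.757], [0.0, 0.0, 0.0, 1.0]]
top chassis [(0.66, [588.0, 97.0, -2.0], [266.0, 200.0])]
top pin_foot [(0.63, [526.0, 18.0, 40.0], [293.0, 220.0])]
top sleeve_wide_mid [(0.65, [549.0, -379.0, 21.0], [431.0, 211.0]), (0.53, [513.0, -253.0, 21.0], [388.0, 224.0])]
top sleeve_narrow_mid []
top pivot [(0.7, [627.0, 103.0, 46.0], [263.0, 185.0])]
top post [(0.75, [558.0, 183.0, 90.0], [234.0, 208.0])]
top tube_mid [(0.55, [727.0, -257.0, 32.0], [3
[... 644 characters left out ...]
.0]), (0.49, [513.0, -262.0, 16.0], [300.0, 312.0])]
side sleeve_narrow_mid [(0.78, [454.0, -321.0, 21.0], [284.0, 341.0])]
side pivot [(0.87, [627.0, 105.0, 47.0], [295.0, 194.0])]
side post [(0.67, [560.0, 178.0, 84.0], [266.0, 173.0]), (0.52, [578.0, -303.0, 20.0], [333.0, 319.0])]
side tube_mid [(0.6, [727.0, -254.0, 32.0], [382.0, 283.0])]
side capacitor_mid [(0.45, [389.0, 304.0, 24.0], [204.0, 174.0])]
side screwdriver [(0.47, [609.0, 415.0, 2.0], [260.0, 149.0])]
wrist dict_keys(['mtx', 'world_from_camera']) [[315.1, 0.0, 278.1], [0.0, 315.1, 211.7], [0.0, 0.0, 1.0]] [[0.295, -0.927, -0.232, 92.095], [0.956, 0.286, 0.07, 521.625], [0.001, -0.243, 0.97, 383.763], [0.0, 0.0, 0.0, 1.0]]
```

View pics/top0.png

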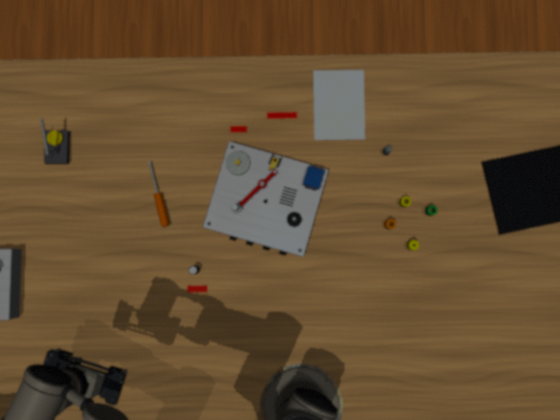

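View pics/side0.png

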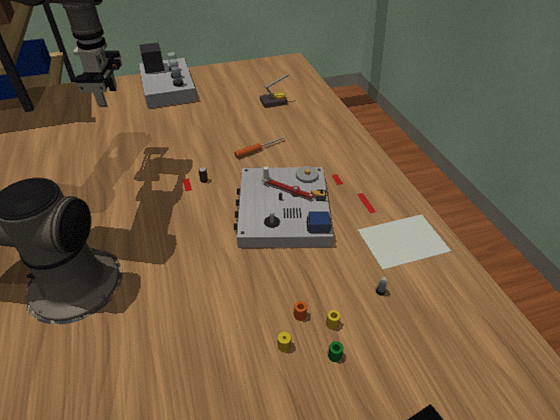

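```bash
python3 - <<'E'
import cv2
a=cv2.imread('pics/top0.png')[170:260,360:460]; cv2.imwrite('pics/topcrop.png',cv2.resize(a,None,fx=6,fy=6,interpolation=cv2.INTER_CUBIC))
a=cv2.imread('pics/side0.png')[270:380,250:380]; cv2.imwrite('pics/sidecrop.png',cv2.resize(a,None,fx=5,fy=5,interpolation=cv2.INTER_CUBIC))
E
```

```text
(no output)
```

View pics/topcrop.png

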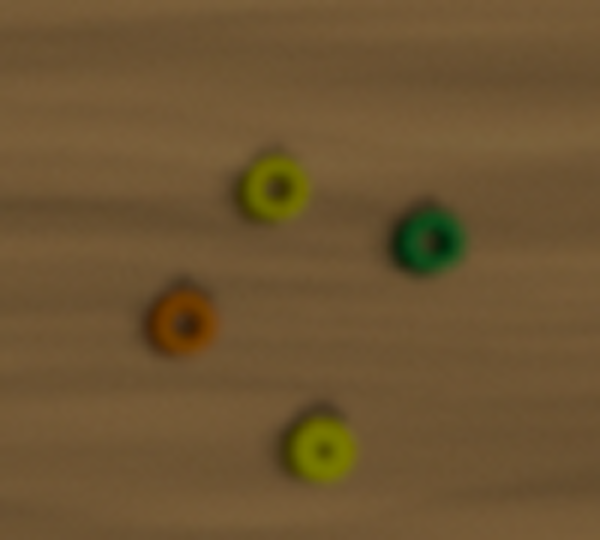

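View pics/sidecrop.png

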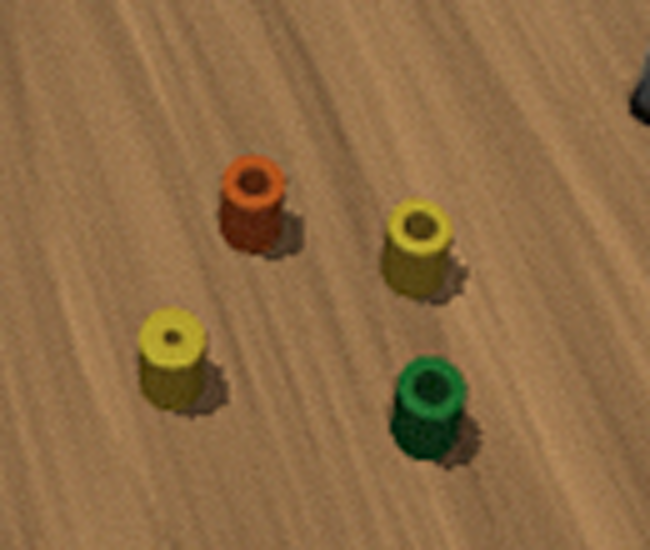

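The top and side views agree. The yellow sleeve with the large bore is at about (579,-303), top px (405,201). The narrow one is at (454,-321), px (413,245). The orange and green sleeves are look-alikes. The pin is at about (525,19), and the post is at (559,180).

```bash
cat > plan.py <<'E'
import numpy as np
def plan(p,yaw,way,g):
    """p: commanded xyz, way: list of (x,y,z,yaw,rows)"""
    p=np.array(p,float);rows=[]
    for x,y,z,yw,n in way:
        t=np.array([x,y,z],float)
        for i in range(n):
            k=n-i; d=(t-p)/k
            c,s=np.cos(yaw),np.sin(yaw)
            R=np.array([[c,s,0],[s,-c,0],[0,0,-1]])
            sh=np.round(R.T@d/50,2); sp=np.round(-(yw-yaw)/k/(np.pi/2),3)
            p=p+R@sh*50; yaw=yaw-sp*np.pi/2
            rows.append([g]+[float(v)+0. for v in sh]+[float(sp)])
    print(rows); print('end',p.round(2).tolist(),round(yaw,4))
E
python3 - <<'E'
from plan import *
plan([154.5,501.8,226.7],2.843,[(440,200,220,2.35,7),(579,-270,200,1.867,10)],0.6)
E
```

```text
[[0.6, -1.03, -0.58, 0.02, 0.045], [0.6, -1.07, -0.51, 0.02, 0.045], [0.6, -1.11, -0.43, 0.02, 0.045], [0.6, -1.13, -0.36, 0.02, 0.045], [0.6, -1.16, -0.27, 0.02, 0.045], [0.6, -1.17, -0.19, 0.02, 0.044], [0.6, -1.18, -0.11, 0.01, 0.045], [0.6, -0.86, -0.46, 0.04, 0.031], [0.6, -0.89, -0.42, 0.04, 0.031], [0.6, -0.91, -0.38, 0.04, 0.031], [0.6, -0.92, -0.33, 0.04, 0.031], [0.6, -0.94, -0.29, 0.04, 0.031], [0.6, -0.95, -0.24, 0.04, 0.03], [0.6, -0.96, -0.2, 0.04, 0.031], [0.6, -0.97, -0.15, 0.04, 0.03], [0.6, -0.97, -0.1, 0.04, 0.031], [0.6, -0.98, -0.05, 0.04, 0.03]]
end [579.0, -269.94, 200.2] 1.8675
```

```bash
python3 - <<'E'
from plan import *
plan([154.5,501.8,226.7],2.843,[(440,200,220,2.35,9),(579,-270,200,1.867,11)],0.6)
E
```

```text
[[0.6, -0.8, -0.45, 0.01, 0.035], [0.6, -0.83, -0.41, 0.02, 0.035], [0.6, -0.85, -0.36, 0.01, 0.035], [0.6, -0.87, -0.32, 0.02, 0.035], [0.6, -0.88, -0.27, 0.01, 0.035], [0.6, -0.9, -0.22, 0.02, 0.035], [0.6, -0.91, -0.17, 0.01, 0.035], [0.6, -0.91, -0.12, 0.02, 0.034], [0.6, -0.92, -0.07, 0.01, 0.035], [0.6, -0.79, -0.42, 0.04, 0.028], [0.6, -0.8, -0.39, 0.04, 0.028], [0.6, -0.82, -0.35, 0.04, 0.028], [0.6, -0.83, -0.31, 0.04, 0.028], [0.6, -0.85, -0.28, 0.03, 0.028], [0.6, -0.86, -0.24, 0.04, 0.028], [0.6, -0.87, -0.2, 0.03, 0.028], [0.6, -0.88, -0.16, 0.04, 0.028], [0.6, -0.88, -0.12, 0.03, 0.028], [0.6, -0.89, -0.09, 0.04, 0.028], [0.6, -0.88, -0.04, 0.03, 0.027]]
end [579.14, -269.78, 200.2] 1.8675
```

Request:
{"op": "servo_tool", "data": {"series": [[0.6,-0.8,-0.45,0.01,0.035],[0.6,-0.83,-0.41,0.02,0.035],[0.6,-0.85,-0.36,0.01,0.035],[0.6,-0.87,-0.32,0.02,0.035],[0.6,-0.88,-0.27,0.01,0.035],[0.6,-0.9,-0.22,0.02,0.035],[0.6,-0.91,-0.17,0.01,0.035],[0.6,-0.91,-0.12,0.02,0.034],[0.6,-0.92,-0.07,0.01,0.035],[0.6,-0.79,-0.42,0.04,0.028],[0.6,-0.8,-0.39,0.04,0.028],[0.6,-0.82,-0.35,0.04,0.028],[0.6,-0.83,-0.31,0.04,0.028],[0.6,-0.85,-0.28,0.03,0.028],[0.6,-0.86,-0.24,0.04,0.028],[0.6,-0.87,-0.2,0.03,0.028],[0.6,-0.88,-0.16,0.04,0.028],[0.6,-0.88,-0.12,0.03,0.028],[0.6,-0.89,-0.09,0.04,0.028],[0.6,-0.88,-0.04,0.03,0.027]]}}

```text
time: 3.55
tool_pos: [579.3, -271.4, 200.0]
tcp_rot: [3.142, -0.0, 1.866]
contact_force: [0.0, 0.1, -1.1]
grip_width: 55.2
```

Request:
{"op": "servo_tool", "data": {"series": [[0.6,0,0,0,0],[0.6,0,0,0,0]]}}

```text
time: 3.8
tool_pos: [578.7, -269.4, 199.8]
tcp_rot: [-3.141, -0.001, 1.867]
contact_force: [-0.4, 0.5, 0.7]
grip_width: 55.3
```

```bash
python3 - <<'E'
from h import *
m=bot.camera_model('wrist'); im=snap('wrist','w1')
for l in ['sleeve_wide_mid','sleeve_narrow_mid']:
    r=bot.pinpoint('wrist',l); 
    for x in r: w=world('wrist',x['point'],m); print(l,round(x['p'],2),w.round(1),proj('wrist',w,m).round())
print(np.round(m['world_from_camera'],3).tolist())
E
```

```text
sleeve_wide_mid 0.8 [ 510.4 -256.9   20.9] [220. 166.]
sleeve_wide_mid 0.78 [ 580.4 -303.    18.3] [271. 224.]
sleeve_narrow_mid 0.97 [ 456.3 -321.9   20.3] [158. 209.]
[[0.956, -0.283, -0.07, 559.65], [0.292, 0.928, 0.231, -206.477], [-0.001, -0.241, 0.97, 356.932], [0.0, 0.0, 0.0, 1.0]]
```

View pics/w1.png

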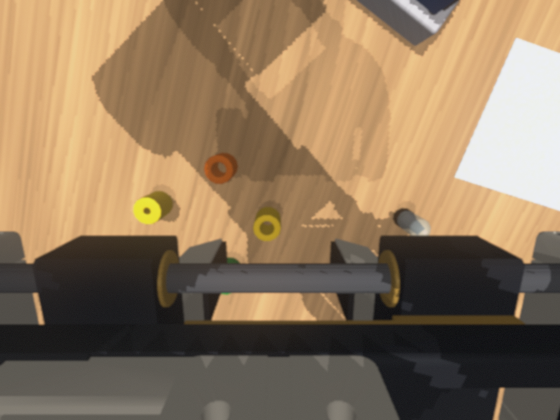

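```bash
python3 - <<'E'
from h import *
im=cv2.imread('pics/w1.png'); a=im[200:255,235:300]; cv2.imwrite('pics/w1c.png',cv2.resize(a,None,fx=9,fy=9,interpolation=cv2.INTER_CUBIC))
t=cv2.imread('pics/top0.png')
m=bot.camera_model('wrist')
for p in [(267,225),(267,228)]: print(ray('wrist',*p,40,m).round(1))
# expected projections for circle at (580,-303): outline
for P in [(580,-303)]:
  for z,r in [(40,15),(40,7.5),(0,15)]:
    q=np.array([proj('wrist',[P[0]+r*np.cos(t),P[1]+r*np.sin(t),z],m) for t in np.linspace(0,6.28,60)]); print(z,r,q.min(0).round(1),q.max(0).round(1))
E
```

```text
[ 575.9 -298.7   40. ]
[ 576.9 -301.8   40. ]
40 15 [255.3 216.1] [283.8 243.3]
40 7.5 [262.4 223. ] [276.7 236.6]
0 15 [257.7 207.3] [283.2 231.9]
```

View pics/w1c.png

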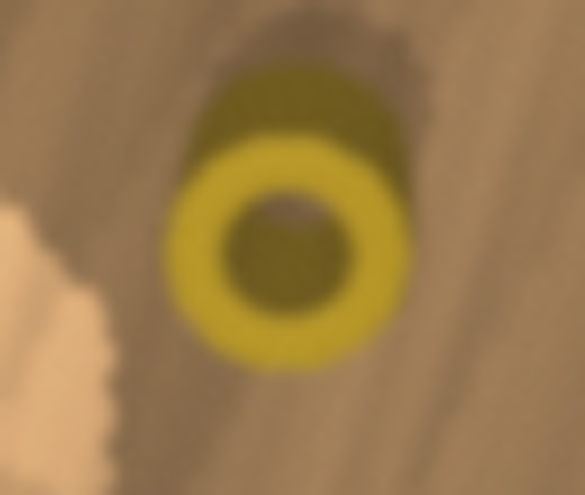

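```bash
python3 - <<'E'
from h import *
from plan import *
print(ray('wrist',266.6,227.4,40),ray('top',405.4,200.9,40), ray('side',250+419/5-.4,270+225/5-.4,40))
plan([579.1,-269.8,200.2],1.8675,[(577.5,-301,110,1.8675,3),(577.5,-301,6,1.8675,4)],0.6)
E
```

```text
[ 576.26968626 -301.33326145   40.        ] [ 576.60564389 -302.2534532    40.        ] [ 576.36940307 -303.48149863   40.        ]
[[0.6, -0.2, -0.07, 0.6, -0.0], [0.6, -0.19, -0.07, 0.6, -0.0], [0.6, -0.2, -0.07, 0.6, -0.0], [0.6, 0.0, 0.0, 0.52, -0.0], [0.6, 0.0, 0.0, 0.52, -0.0], [0.6, 0.0, 0.0, 0.52, -0.0], [0.6, 0.0, 0.0, 0.52, -0.0]]
end [577.68, -301.08, 6.2] 1.8675
```

```bash
python3 - <<'E'
from plan import *
plan([579.1,-269.8,200.2],1.8675,[(576.4,-302,110,1.8675,3),(576.4,-302,7,1.8675,4)],0.6)
E
```

```text
[[0.6, -0.2, -0.08, 0.6, -0.0], [0.6, -0.2, -0.08, 0.6, -0.0], [0.6, -0.2, -0.08, 0.6, -0.0], [0.6, 0.0, 0.0, 0.52, -0.0], [0.6, 0.0, 0.0, 0.51, -0.0], [0.6, 0.0, 0.0, 0.52, -0.0], [0.6, 0.0, 0.0, 0.51, -0.0]]
end [576.4, -302.0, 7.2] 1.8675
```

Request:
{"op": "servo_tool", "data": {"series": [[0.6,-0.2,-0.08,0.6,0],[0.6,-0.2,-0.08,0.6,0],[0.6,-0.2,-0.08,0.6,0],[0.6,0,0,0.52,0],[0.6,0,0,0.51,0],[0.6,0,0,0.52,0],[0.6,0,0,0.51,0],[0.6,0,0,0,0],[0.6,0,0,0,0],[0.4,0,0,0,0],[0.3,0,0,0,0],[0,0,0,0,0],[0,0,0,0,0],[0,0,0,0,0],[0,0,0,0,0]]}}

```text
time: 5.82
tool_pos: [576.5, -302.3, 7.7]
tcp_rot: [3.141, 0.0, 1.867]
contact_force: [-1.4, 1.2, 6.9]
grip_width: 29.1
```

```bash
python3 - <<'E'
from h import *
from plan import *
print(bot.get_obs()['tool_pos'],bot.get_obs()['grip_width'])
im=snap('side','s2'); cv2.imwrite('pics/s2c.png',cv2.resize(cv2.imread('pics/s2.png')[230:400,220:420],None,fx=3,fy=3))
# pin: top view crop
t=cv2.imread('pics/top0.png'); cv2.imwrite('pics/pin.png',cv2.resize(t[135:260,200:335],None,fx=4.7,fy=4.7,interpolation=cv2.INTER_CUBIC))
s=cv2.imread('pics/side0.png'); cv2.imwrite('pics/pins.png',cv2.resize(s[155:255,225:345],None,fx=6,fy=6,interpolation=cv2.INTER_CUBIC))
plan([576.4,-302,7.2],1.8675,[(576.4,-302,157,1.8675,4),(525,-20,200,1.8675,8)],0)
E
```

```text
[ 576.46870932 -302.27184555    7.67443618] 29.058407095859287
[[0, 0.0, 0.0, -0.75, -0.0], [0, 0.0, 0.0, -0.75, -0.0], [0, 0.0, 0.0, -0.75, -0.0], [0, 0.0, 0.0, -0.75, -0.0], [0, 0.71, 0.08, -0.11, -0.0], [0, 0.71, 0.08, -0.11, -0.0], [0, 0.71, 0.08, -0.11, -0.0], [0, 0.71, 0.09, -0.11, -0.0], [0, 0.71, 0.08, -0.1, -0.0], [0, 0.71, 0.09, -0.11, -0.0], [0, 0.72, 0.08, -0.1, -0.0], [0, 0.71, 0.09, -0.11, -0.0]]
end [525.26, -20.14, 200.2] 1.8675
```

View pics/s2c.png

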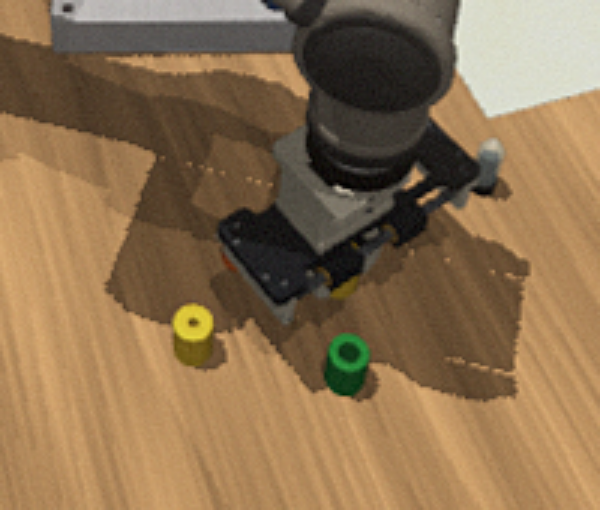

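View pics/pin.png

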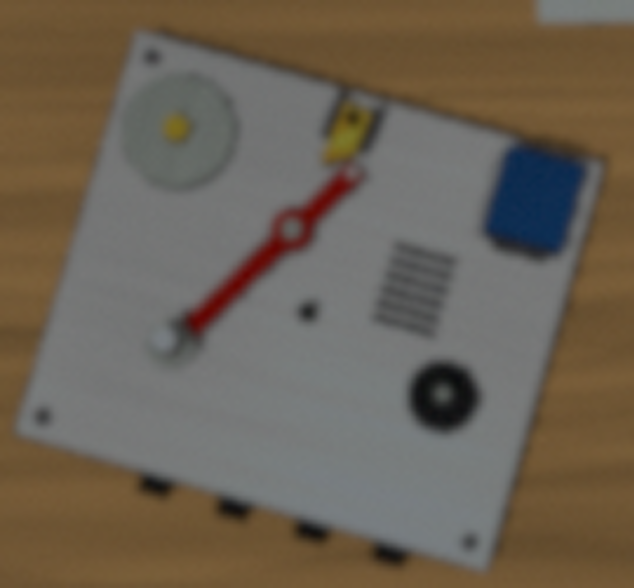

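View pics/pins.png

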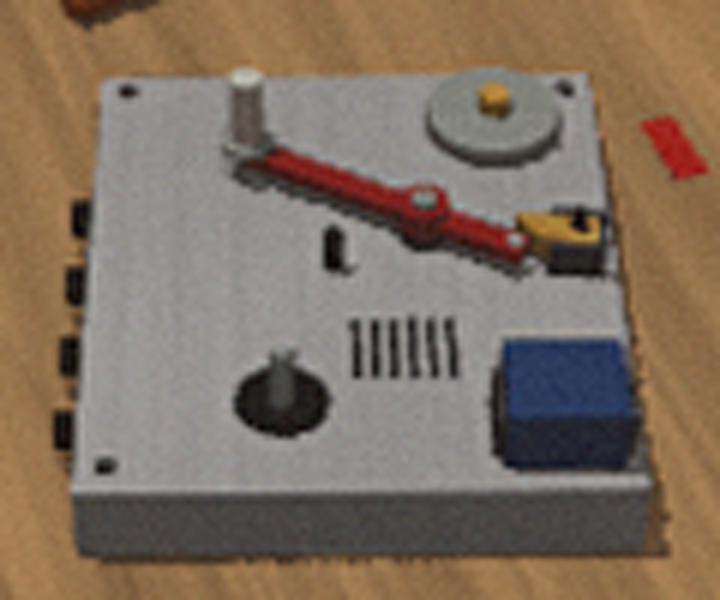

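```bash
python3 - <<'E'
from h import *
print(ray('top',293.8,219.0,45),ray('side',271.6,221,45),ray('side',271.8,213.5,79))
im=cv2.imread('pics/top0.png'); g=cv2.cvtColor(im,cv2.COLOR_BGR2GRAY)[205:234,280:309]
for n,c,(x0,x1,y0,y1) in [('top0','top',(280,309,205,234)),('side0','side',(260,285,212,230))]:
    g=cv2.cvtColor(cv2.imread(f'pics/{n}.png'),cv2.COLOR_BGR2GRAY)[y0:y1,x0:x1]
    b=(g<70).astype(np.uint8); cs,_=cv2.findContours(b,cv2.RETR_EXTERNAL,cv2.CHAIN_APPROX_NONE); k=max(cs,key=cv2.contourArea)
    e=cv2.fitEllipse(k); print(c,e, ray(c,e[0][0]+x0,e[0][1]+y0,45).round(1))
E
```

```text
[527.82251494  16.34373374  45.        ] [528.8033673   18.79403895  45.        ] [528.01843154  13.78020775  79.        ]
top ((13.810234069824219, 13.866007804870605), (13.700017929077148, 13.976991653442383), 39.603485107421875) [528.2  16.3  45. ]
side ((11.593476295471191, 9.357748985290527), (10.81995677947998, 14.731201171875), 88.93036651611328) [528.4  17.5  45. ]
```

Request:
{"op": "servo_tool", "data": {"series": [[0,0,0,-0.4,0],[0,0,0,-0.8,0],[0,0,0,-0.9,0],[0,0,0,-0.9,0],[0,0.71,0.08,-0.11,0],[0,0.71,0.08,-0.11,0],[0,0.71,0.08,-0.11,0],[0,0.71,0.09,-0.11,0],[0,0.71,0.08,-0.1,0],[0,0.71,0.09,-0.11,0],[0,0.72,0.08,-0.1,0],[0,0.71,0.09,-0.11,0],[0,0,0,0,0],[0,0,0,0,0]]}}

```text
time: 7.62
tool_pos: [525.4, -20.6, 200.8]
tcp_rot: [3.141, 0.001, 1.868]
contact_force: [-0.1, 0.4, -1.2]
grip_width: 29.2
```

```bash
python3 - <<'E'
from h import *
m=bot.camera_model('wrist'); im=snap('wrist','w3'); snap('side','s3')
for l in ['pin_foot','sleeve_wide_mid','post','pivot']:
    r=bot.pinpoint('wrist',l); 
    for x in r: w=world('wrist',x['point'],m); print(l,round(x['p'],2),w.round(1),proj('wrist',w,m).round())
cv2.imwrite('pics/s3c.png',cv2.resize(cv2.imread('pics/s3.png')[130:300,180:380],None,fx=4,fy=4)[:600,:800])
E
```

```text
pin_foot 0.85 [527.6  16.4  45.1] [291. 165.]
sleeve_wide_mid 0.97 [527.4 -23.  211. ] [281. 273.]
pivot 0.97 [626.8 107.7  48.2] [422. 103.]
```

View pics/w3.png

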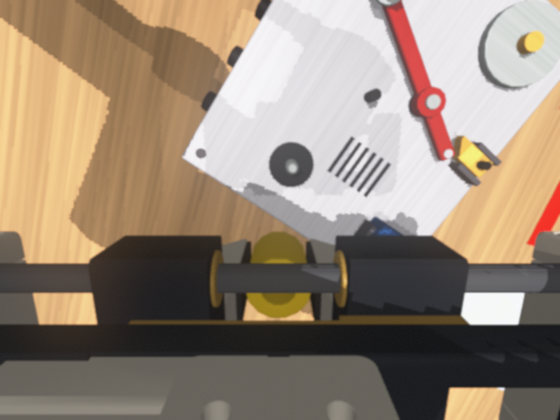

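View pics/s3c.png

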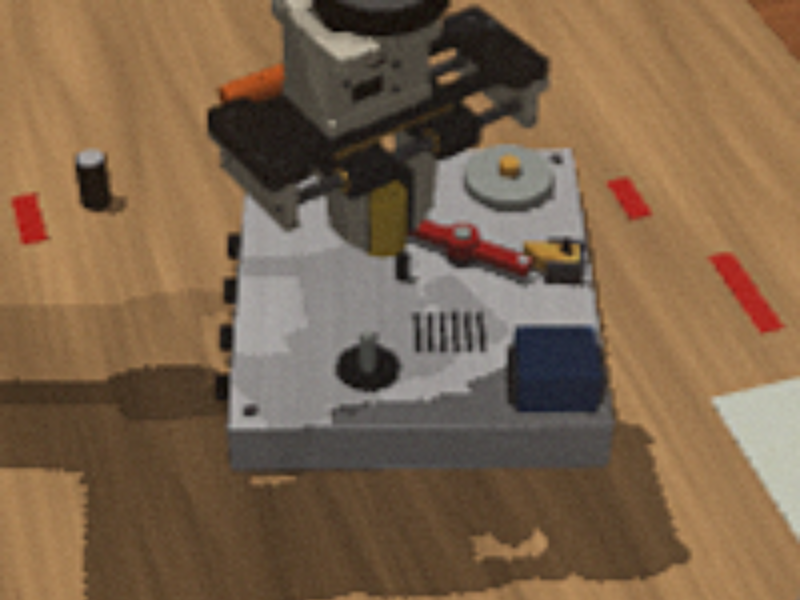

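```bash
python3 - <<'E'
from h import *
m=bot.camera_model('wrist')
im=cv2.imread('pics/w3.png')
for z,r in [(193.6,15),(233.6,15),(193.6,7.5)]:
    q=np.array([proj('wrist',[525.3+r*np.cos(t),-20.2+r*np.sin(t),z],m) for t in np.linspace(0,6.28,60)]); print(z,r,q.min(0).round(1),q.max(0).round(1))
    for a in q: 
        if 0<a[1]<420: cv2.circle(im,(int(round(a[0])),int(round(a[1]))),0,(255,0,255),-1)
g=cv2.cvtColor(cv2.imread('pics/w3.png'),cv2.COLOR_BGR2GRAY)[135:195,260:322]
cs,_=cv2.findContours((g<95).astype(np.uint8),cv2.RETR_EXTERNAL,cv2.CHAIN_APPROX_NONE); k=max(cs,key=cv2.contourArea)
e=cv2.fitEllipse(k); print(e); print(ray('wrist',e[0][0]+260,e[0][1]+135,45,m))
cv2.ellipse(im,((e[0][0]+260,e[0][1]+135),e[1],e[2]),(0,255,0),1)
cv2.imwrite('pics/w3c.png',cv2.resize(im[130:330,200:360],None,fx=3,fy=3,interpolation=cv2.INTER_NEAREST))
E
```

```text
193.6 15 [251.6 228.6] [305.8 279.4]
233.6 15 [243.9 256.6] [313.7 320.2]
193.6 7.5 [265.1 241.7] [292.2 267. ]
((30.859453201293945, 29.33757209777832), (40.81480026245117, 41.47996520996094), 19.915489196777344)
[526.59883108  17.12933145  45.        ]
```

View pics/w3c.png

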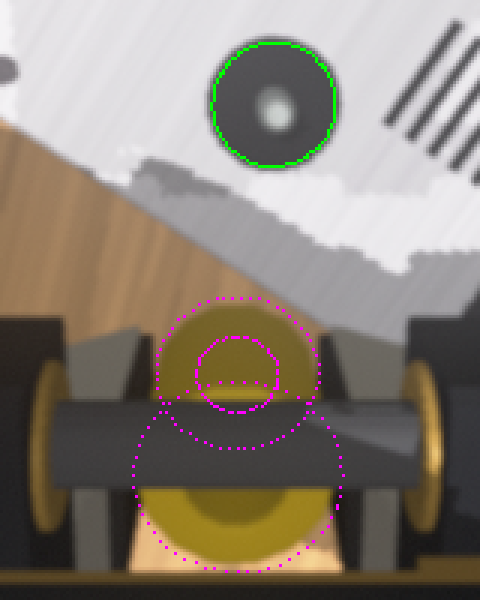

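```bash
python3 - <<'E'
from plan import *
plan([525.26,-20.14,200.2],1.8675,[(527.7,16.9,150,1.8675,3),(527.7,16.9,93,1.8675,3)],0)
E
```

```text
[[0, 0.23, 0.09, 0.33, -0.0], [0, 0.23, 0.09, 0.34, -0.0], [0, 0.23, 0.08, 0.33, -0.0], [0, 0.0, 0.0, 0.38, -0.0], [0, 0.0, 0.0, 0.38, -0.0], [0, 0.0, 0.0, 0.38, -0.0]]
end [527.61, 16.65, 93.2] 1.8675
```

Request:
{"op": "servo_tool", "data": {"series": [[0,0.23,0.09,0.33,0],[0,0.23,0.09,0.34,0],[0,0.23,0.08,0.33,0],[0,0,0,0.38,0],[0,0,0,0.38,0],[0,0,0,0.34,0],[0,0,0,0,0],[0,0,0,0,0]]}}

```text
time: 8.93
tool_pos: [528.0, 16.3, 95.8]
tcp_rot: [3.141, 0.0, 1.867]
contact_force: [0.3, 0.5, -1.2]
grip_width: 29.1
```

```bash
python3 - <<'E'
from h import *
snap('side','s4'); snap('top','t4')
im=cv2.imread('pics/s4.png'); 
cv2.imwrite('pics/s4c.png',cv2.resize(im[175:245,235:325],None,fx=8,fy=8,interpolation=cv2.INTER_CUBIC))
E
```

```text
(no output)
```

View pics/s4c.png

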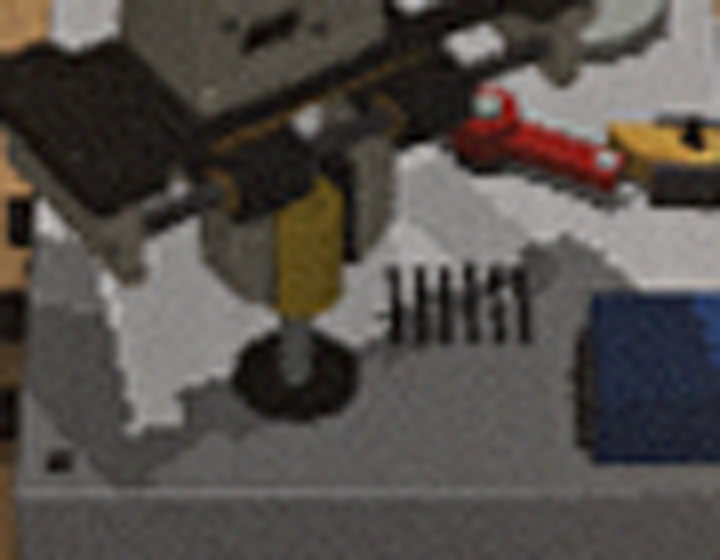

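Request:
{"op": "servo_tool", "data": {"series": [[0,0,0,0.1,0],[0,0,0,0.1,0],[0,0,0,0.1,0],[0,0,0,0,0]]}}

```text
time: 9.52
tool_pos: [527.2, 16.6, 79.6]
tcp_rot: [-3.141, -0.001, 1.867]
contact_force: [-0.3, 0.3, -0.3]
grip_width: 29.2
```

No resistance with the sleeve bottom at about 72 mm, which is below the pin top at 79 mm, so the sleeve is on the pin.

Request:
{"op": "servo_tool", "data": {"series": [[0,0,0,0.15,0],[0,0,0,0.15,0],[0,0,0,0.1,0],[0,0,0,0.1,0],[0,0,0,0.03,0],[0,0,0,0,0]]}}

```text
time: 10.28
tool_pos: [527.6, 16.6, 53.7]
tcp_rot: [3.142, -0.0, 1.867]
contact_force: [-0.0, -0.4, -0.8]
grip_width: 29.0
```

Request:
{"op": "servo_tool", "data": {"series": [[0.45,0,0,0,0],[0.55,0,0,0,0],[0.55,0,0,0,0],[0.55,0,0,-0.3,0],[0.55,0,0,-0.6,0],[0.55,0,0,-0.9,0],[0.55,0,0,-0.9,0],[0.55,-0.6,0,-0.3,0],[0.55,-0.6,0,0,0],[0.55,0,0,0,0],[0.55,0,0,0,0]]}}

```text
time: 11.65
tool_pos: [544.8, -40.4, 204.1]
tcp_rot: [3.141, -0.0, 1.867]
contact_force: [0.1, -0.2, 0.1]
grip_width: 50.8
```

```bash
python3 - <<'E'
from h import *
m=bot.camera_model('wrist'); snap('side','s5'); snap('wrist','w5')
for c in ['side','wrist']:
  mm=bot.camera_model(c)
  for l in ['pin_foot','sleeve_wide_mid','post','pivot']:
    for x in bot.pinpoint(c,l): w=world(c,x['point'],mm); print(c,l,round(x['p'],2),w.round(1),proj(c,w,mm).round())
im=cv2.imread('pics/s5.png'); cv2.imwrite('pics/s5c.png',cv2.resize(im[155:255,225:345],None,fx=6,fy=6,interpolation=cv2.INTER_CUBIC))
E
```

```text
side pin_foot 0.69 [529.5  17.7  46.9] [272. 221.]
side pin_foot 0.42 [626.7 104.2  50. ] [295. 193.]
side sleeve_wide_mid 0.83 [ 551.8 -378.2   22.6] [336. 351.]
side sleeve_wide_mid 0.65 [ 512.5 -262.1   14.5] [300. 313.]
side sleeve_wide_mid 0.47 [531.2  14.2  62.8] [273. 217.]
side pivot 0.97 [629.4 105.3  49.7] [295. 193.]
wrist pin_foot 0.56 [527.3  17.2  45.1] [278. 139.]
wrist sleeve_wide_mid 0.83 [529.7  17.   62.1] [281. 140.]
wrist pivot 0.77 [626.3 109.8  48.2] [410.  73.]
```

View pics/s5c.png

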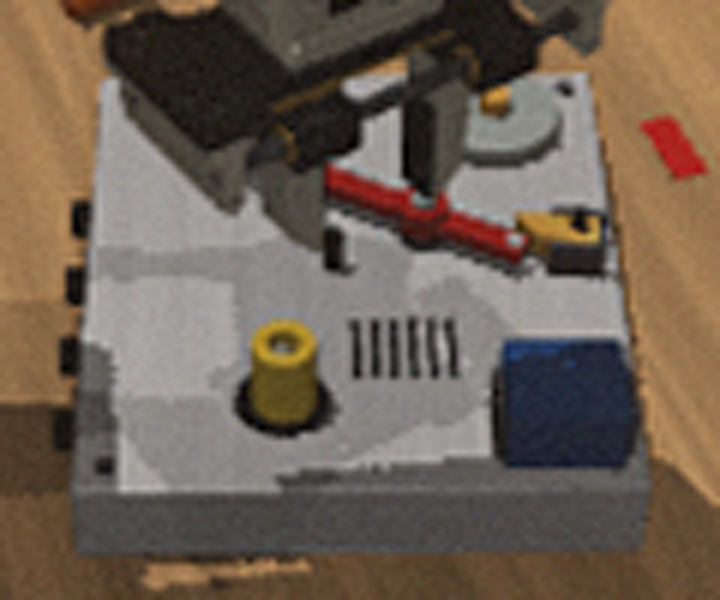

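View pics/w5.png

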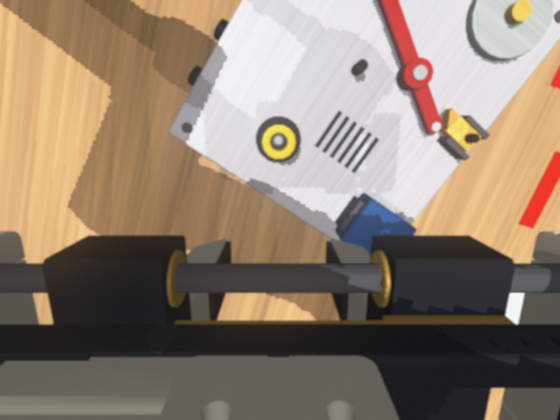

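The sleeve is down on the deck around the pin: wrist px (278,140), with the pin tip visible centred in the bore. Next I locate the post precisely.

```bash
python3 - <<'E'
from h import *
from plan import *
print(ray('top',234.7,207.1,105),ray('side',265.6,167.6,105))
# pivot cap at ~? top crop (292,229), side crop (424,199); z deck+~22
print(ray('top',200+292/4.7-.4,135+229/4.7-.4,66),ray('side',225+424/6-.4,155+199/6-.4,66))
plan([544.7,-40.7,203.5],1.8675,[(558,181,203,2.315,7)],0.5)
E
```

```text
[558.85058607 177.923489   105.        ] [559.88421527 178.86539894 105.        ]
[628.58343302 105.87576493  66.        ] [629.504377   109.13612491  66.        ]
[[0.5, 0.59, 0.22, 0.0, -0.041], [0.5, 0.58, 0.26, 0.0, -0.041], [0.5, 0.56, 0.3, 0.0, -0.041], [0.5, 0.54, 0.33, 0.0, -0.04], [0.5, 0.52, 0.36, 0.0, -0.041], [0.5, 0.5, 0.4, 0.0, -0.04], [0.5, 0.47, 0.43, 0.01, -0.041]]
end [557.92, 181.07, 203.0] 2.3152
```

```bash
python3 - <<'E'
from plan import *
plan([544.7,-40.7,203.5],1.8675,[(590,146,203,2.315,6)],0.5)
E
```

```text
[[0.5, 0.55, 0.33, 0.0, -0.047], [0.5, 0.53, 0.37, 0.0, -0.048], [0.5, 0.5, 0.4, 0.0, -0.047], [0.5, 0.46, 0.44, 0.0, -0.048], [0.5, 0.43, 0.47, 0.0, -0.047], [0.5, 0.39, 0.5, 0.01, -0.048]]
end [589.94, 145.67, 203.0] 2.3152
```

Request:
{"op": "servo_tool", "data": {"series": [[0.5,0.55,0.33,0.0,-0.047],[0.5,0.53,0.37,0.0,-0.048],[0.5,0.5,0.4,0.0,-0.047],[0.5,0.46,0.44,0.0,-0.048],[0.5,0.43,0.47,0.0,-0.047],[0.5,0.39,0.5,0.01,-0.048],[0.5,0,0,0,0],[0.5,0,0,0,0]]}}

```text
time: 13.15
tool_pos: [590.2, 145.1, 203.0]
tcp_rot: [-3.141, -0.0, 2.314]
contact_force: [0.0, -1.0, 0.1]
grip_width: 45.9
```

```bash
python3 - <<'E'
from h import *
snap('wrist','w6'); m=bot.camera_model('wrist')
for l in ['post','pivot','sleeve_wide_mid']:
    for x in bot.pinpoint('wrist',l): w=world('wrist',x['point'],m); print(l,round(x['p'],2),w.round(1),proj('wrist',w,m).round())
E
```

```text
post 0.65 [562.6 179.8  90.1] [282. 159.]
```

View pics/w6.png

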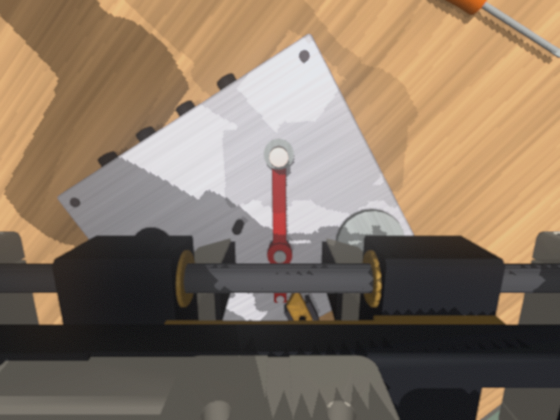

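```bash
python3 - <<'E'
from h import *
from plan import *
print(ray('wrist',279,157,105),ray('wrist',280,257,66))
P=np.array([560,179.]);V=np.array([628.3,106.2]);d=P-V;print(np.hypot(*d),np.arctan2(d[1],d[0]))
plan([589.94,145.67,203.0],2.3152,[(560,179,180,2.3152,2),(560,179,72,2.3152,4)],0.5)
E
```

```text
[559.30226192 180.10214267 105.        ] [628.78732025 106.08187313  66.        ]
99.82349422856322 2.3243130213433476
[[0.5, 0.45, 0.01, 0.23, -0.0], [0.5, 0.45, 0.0, 0.23, -0.0], [0.5, 0.0, 0.0, 0.54, -0.0], [0.5, 0.0, 0.0, 0.54, -0.0], [0.5, 0.0, 0.0, 0.54, -0.0], [0.5, 0.0, 0.0, 0.54, -0.0]]
end [559.82, 179.11, 72.0] 2.3152
```

Request:
{"op": "servo_tool", "data": {"series": [[0.5,0.45,0.01,0.23,0],[0.5,0.45,0,0.23,0],[0.5,0,0,0.54,0],[0.5,0,0,0.54,0],[0.5,0,0,0.54,0],[0.5,0,0,0.54,0],[0.5,0,0,0,0],[0.3,0,0,0,0],[0,0,0,0,0],[0,0,0,0,0],[0,0,0,0,0],[0,0,0,0,0]]}}

```text
time: 14.85
tool_pos: [559.9, 178.5, 72.9]
tcp_rot: [-3.141, 0.0, 2.315]
contact_force: [-4.0, -3.0, 6.2]
grip_width: 15.3
```

```bash
python3 - <<'E'
from h import *
from plan import *
snap('side','s7'); im=cv2.imread('pics/s7.png'); cv2.imwrite('pics/s7c.png',cv2.resize(im[125:255,205:345],None,fx=4.5,fy=4.5,interpolation=cv2.INTER_CUBIC))
V=np.array([628.4,106.2]);a0=2.3196;r=99.8
P=np.array([559.82,179.11]); print(np.arctan2(*(P-V)[::-1]),np.hypot(*(P-V)))
for A,B in [(0,.45),(.45,.72)]: pass
way=[(*(V+r*np.array([np.cos(a0+t),np.sin(a0+t)])),72,2.3152+t,1) for t in np.r_[0.05:0.701:0.05,0.72]]
plan([559.82,179.11,72.0],2.3152,way,0)
E
```

```text
2.325601168925945 100.09537701612393
[[0, -0.01, -0.09, 0.0, -0.032], [0, 0.0, -0.1, 0.0, -0.032], [0, 0.0, -0.1, 0.0, -0.031], [0, -0.01, -0.1, 0.0, -0.032], [0, 0.0, -0.1, 0.0, -0.032], [0, 0.0, -0.1, 0.0, -0.032], [0, -0.01, -0.1, 0.0, -0.032], [0, 0.0, -0.1, 0.0, -0.032], [0, 0.0, -0.1, 0.0, -0.031], [0, -0.01, -0.1, 0.0, -0.032], [0, 0.0, -0.1, 0.0, -0.032], [0, 0.0, -0.1, 0.0, -0.032], [0, -0.01, -0.1, 0.0, -0.032], [0, 0.0, -0.09, 0.0, -0.032], [0, 0.0, -0.04, 0.0, -0.012]]
end [529.17, 116.59, 72.0] 3.0346
```

View pics/s7c.png

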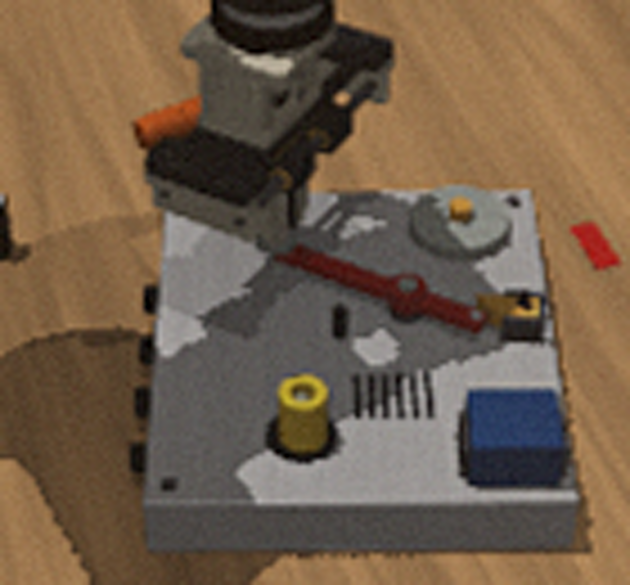

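Request:
{"op": "servo_tool", "data": {"series": [[0,-0.01,-0.09,0,-0.032],[0,0,-0.1,0,-0.032],[0,0,-0.1,0,-0.031],[0,-0.01,-0.1,0,-0.032],[0,0,-0.1,0,-0.032],[0,0,-0.1,0,-0.032],[0,-0.01,-0.1,0,-0.032],[0,0,-0.1,0,-0.032],[0,0,0,0,0]]}}

```text
time: 16.02
tool_pos: [538.0, 148.1, 73.0]
tcp_rot: [3.139, 0.0, 2.716]
contact_force: [-1.4, 5.7, 2.3]
grip_width: 15.8
```

Request:
{"op": "servo_tool", "data": {"series": [[0,0,-0.1,0,-0.031],[0,-0.01,-0.1,0,-0.032],[0,0,-0.1,0,-0.032],[0,0,-0.1,0,-0.032],[0,-0.01,-0.1,0,-0.032],[0,0,-0.09,0,-0.032],[0,0,-0.04,0,-0.012],[0,0,0,0,0],[0,0,0,0,0]]}}

```text
time: 17.15
tool_pos: [529.4, 118.2, 72.9]
tcp_rot: [3.139, 0.0, 3.034]
contact_force: [-3.6, 7.6, 5.7]
grip_width: 15.3
```

```bash
python3 - <<'E'
from h import *
o=bot.get_obs(); V=np.array([628.4,106.2]); p=o['tool_pos'][:2]-V; print(o['tool_pos'],o['contact_force'],np.arctan2(p[1],p[0])-2.322,np.hypot(*p))
snap('side','s8'); im=cv2.imread('pics/s8.png'); cv2.imwrite('pics/s8c.png',cv2.resize(im[125:255,205:345],None,fx=4.5,fy=4.5,interpolation=cv2.INTER_CUBIC))
snap('wrist','w8')
E
```

```text
[529.40538404 118.20515956  72.93395704] [-3.58206042  7.61065855  5.69231244] 0.6989111235806971 99.71989693728162
```

View pics/s8c.png

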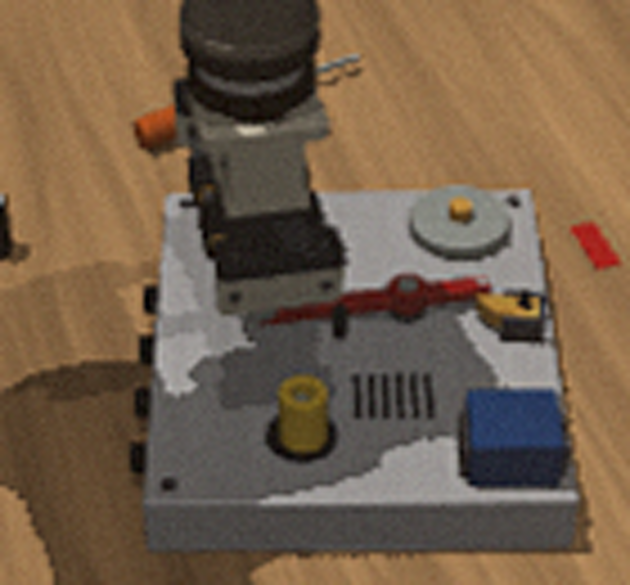

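View pics/w8.png

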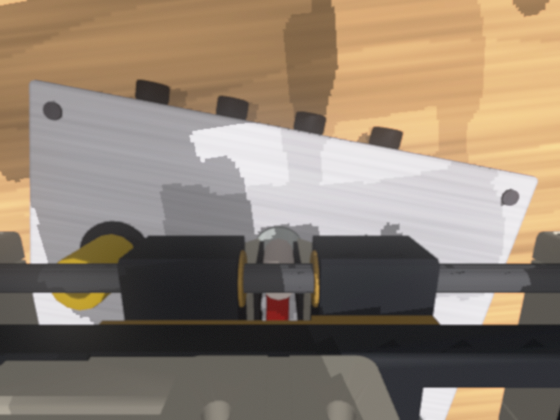

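The arm is at about 0.70 rad, past the click, and the pawl is home. I'll ease it on to the stop.

Request:
{"op": "servo_tool", "data": {"series": [[0,0,-0.05,0,-0.016],[0,0,-0.05,0,-0.016],[0,0,0,0,0],[0,0,0,0,0]]}}

```text
time: 17.75
tool_pos: [528.9, 113.2, 72.9]
tcp_rot: [3.139, 0.0, 3.084]
contact_force: [-3.2, 7.6, 4.5]
grip_width: 15.6
```

Request:
{"op": "servo_tool", "data": {"series": [[0,0,-0.04,0,-0.013],[0,0,0,0,0],[0,0,0,0,0],[0,0,0,0,0]]}}

```text
time: 18.25
tool_pos: [528.9, 112.4, 72.9]
tcp_rot: [3.137, 0.001, 3.104]
contact_force: [-2.8, 12.4, 4.7]
grip_width: 15.1
```

```bash
python3 - <<'E'
from h import *
o=bot.get_obs(); V=np.array([628.4,106.2]); p=o['tool_pos'][:2]-V; print(o['tool_pos'],o['contact_force'],np.arctan2(p[1],p[0])-2.322,np.hypot(*p))
snap('side','s9'); im=cv2.imread('pics/s9.png'); cv2.imwrite('pics/s9c.png',cv2.resize(im[165:255,225:345],None,fx=6,fy=6,interpolation=cv2.INTER_CUBIC))
E
```

```text
[528.86687114 112.36658154  72.93706885] [-2.81912466 12.39574065  4.72993756] 0.7577166759151006 99.72397138714571
```

View pics/s9c.png

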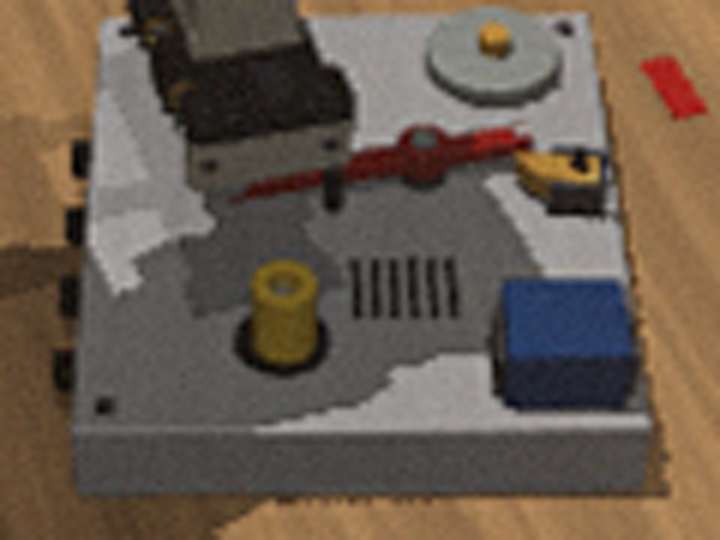

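The push force has risen from 7.6 to 12.4 N at about 0.755 rad, so the arm is on its stop. In the picture the bar touches the black stop at (333,185), the pawl is home at (560,175), and the sleeve is seated at (285,315).

```bash
python3 -c "
from plant import bot
print(bot.close_job(), bot.get_obs()['contact_force'])"
```

```text
the job is handed in; nothing more can be done
the job is handed in; nothing more can be done
```

The belt drive is ready for its new belt, and I've handed the job in at about 18 s of the 45 s allowed. It reports no verdict, so the results below are from my own checks.

- **Sleeve:** I put the 15 mm bore yellow sleeve over the idler pin and released it. It went down without measurable resistance. Pictures show it upright on the deck with the pin centred in its bore.
- **Tensioner:** I pinched the white post and swung the arm past the click and on to its rubber stop. The gripper is still holding it there. From the tool position the angle is about 0.755 rad. The push rose from about 7.6 to 12.4 N (its component along world y) at the stop, and the pawl looks home in the side picture.
- **Other parts:** I never touched the narrow sleeve or the bench parts. I did not measure their positions again at the end.

**Disagreements:**
- Camera estimates of the pin position differed by about 2 mm, so I used their average.
- The side camera's network twice took the green and orange look-alikes for the sleeve, so I chose by colour and bore size in the picture.

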